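# Knock the round plug out of its cigar-mould block

## Robot

A 6-joint arm with a two-finger parallel gripper is mounted at the origin on the work surface. World frame = base frame: x ahead of the robot, y to its left, z up, the work surface at z = 0. Lengths are in mm, angles in rad, forces in N, time in s.
With the tool pointing down it reaches from about 400 to 925 mm from the base axis. Payload 12.5 kg.
Tool frame: the origin (TCP) lies midway between the tips of the shut fingers; the grasp point (between the pads) lies 19 mm behind it; z points along the fingers, y is the direction in which the jaws open and shut (so a half turn about z gives the same grasp; the last joint's range is limited). The gripper opens to 95 mm and grips with 3 to 60 N. Pads are 20 mm wide; open, the fingers measure 119 mm over their backs; the gripper's body (75 mm by 180 mm) begins 59 mm behind the grasp point.
Start: joints at [1.052, 0.491, 1.559, -0, 1.092, -0.106], TCP at [250.721, 572.526, 214.661] pointing down, gripper open.
Joint ranges: [-3.1, 3.1], [-0.84, 2.19], [0.05, 2.79], [-1.13, 4.28], [0.06, 2.93], [-2.69, 2.69]. Speed limits (rad/s): [2.22, 2.22, 2.79, 3.14, 3.14, 3.14].

## Interface

Orientations are given as [roll, pitch, yaw] about the fixed x, y, z axes, in that order (R = Rz(yaw) Ry(pitch) Rx(roll)).
In Python, from cell import * gives the robot as it stands. The module is installed in compiled form; this text tells all that it offers.
- The arm moves only by the tool carry_out, never from a script. Its argument "moves" is a list of rows, each an object of numbers: "dx", "dy", "dz": the shift along the tool's x, y, z in m; "twist": the turn about the tool's z in degrees. A call has 1 to 5 rows; each row is the pose to reach, as a shift and turn from the pose commanded when the call began, along the tool's axes at that moment; what a row does not reach only later rows make up. A row lasts 1/10 s, in which the tool goes at most 50 mm and 8.59 degrees, less where a joint would pass 70% of its speed; a pose out of reach is approached as far as the arm can. A call with a gripper value outside its range is refused whole. "grip" is the finger opening in m, from 0 to 0.0951, set as the call begins (left out, the last holds). The fingers move at their own pace and stop on an object; the grip force is fixed at half the most. Time passes only in rows, so rows that repeat a pose let the fingers close. It gives the time, the measured TCP pose, the force and the opening at its end, in the units of the state.
- state(): the state, without advancing time (a new reading comes with each control period).
- read_camera(name): name is "scene" or "top"; returns (picture, depth): 384x512x3 uint8, red, green, blue; 384x512 float32, mm along the optical axis (not along the pixel's ray), 0 where there is no reading.
- camera_info(name): a dict with "mtx" (3x3 intrinsics, pixels), "dist_coeffs" ([k1, k2, p1, p2, k3] as OpenCV has them; the pictures are not rectified), "R" (3x3) and "t" (3): a world point X has camera coordinates R X + t. Camera axes: x right, y down, z forward; pixel columns grow to the right and rows downward; lengths in mm; the calibration is good to about 2 mm. A picture is of the moment at which its call begins. camera_info takes no time and is no camera call.
- job_done(): hands the job in, once; it reports no verdict.
The state is a dict: "t": time; "joints": joint angles; "qvel": joint speeds; "tau": joint torques, N m; "eef_pos": TCP position; "tcp_rot": TCP orientation; "ft_force": force on the tool from outside, world axes, zero at the start; "moment": the same for the moment, N m; "opening": opening from 0.0 (shut) to 1.0 (fully open).
Only numpy, scipy, OpenCV 4.12 (cv2) and the standard library are available. Lean on these libraries where they do the work, as an engineer would, in place of code of your own. Each camera call takes 0.05 s, during which the arm holds its last target. There are 200 camera calls.

## Task

A round wooden pressing plug is stuck flush in the pocket of one of the two mould blocks on the cigar maker's bench. Raise that block's T-shaped knockout handle so that its rod pushes the round plug up out of the pocket, then take the plug and stand it upright in the shallow wooden tray. Leave the knockout of the other block (the one with the square plug) alone.

Things in the scene. Friction and masses are not known exactly. Their poses are not given: they have to be found in the camera images.
- round_plug: Light-wood cylinder, 40 mm diameter, 44 mm tall, about 60 g, upright in the round pocket of a fixed wooden block (100 x 90 mm, top 116 mm above the bench). Its top starts flush with the block's top. The pocket is 44 mm deep, 1 mm clear all round, with a rod hole in its floor. Origin: centre of the plug's underside (72 mm above the bench at first); z up along its axis.
- round_mould_handle (a point): Middle of the round-plug block's steel T-handle: level bar, 14 mm diameter, 70 mm along this point's y, on a 10 mm post, 145 mm above the bench at first. x points level to the block: face at +70 mm, pocket centre at +120. Handle and 16 mm knockout rod are one piece, sliding straight up 38 mm to a stop; the rod lifts the plug after 1 mm. 9 N raises it; friction holds it (and the plug) where left.
- square_mould_handle (a point): The same point and axes on the other, otherwise identical block, whose pocket holds a square plug (36 x 36 mm). To be left alone.
- tray: Shallow open wooden tray fixed to the bench, 150 mm (its x) by 130 mm (its y), 20 mm high, walls and floor 6 mm thick, empty. Origin at the centre of its underside, so its inner floor is 6 mm above the origin.
Things that resemble listed ones, but are neither listed nor needed, are in the scene too. What is shaped like the round_plug but orange or red is not meant. What is shaped like the tray but blue is not meant.

How it is judged:
By the outcome, as a careful person would: the job done as asked, in the order asked, and still so for the second after the job is handed in, with the robot touching nothing.
It also fails if it takes over 48 s, if anything falls off the work surface, if the arm or the gripper's body presses on something with over 40 N, if the wrist force passes 120 N, or if a joint passes its speed limit or range.

## Working session

There is one attempt and no reset: what is moved stays moved. The work goes in short steps, Python scripts to look and compute and a tool call to move; the robot and the scene stay as the last step left them, time stands still between calls to the robot, and variables do not carry over. Pictures are saved under pics/ and viewed, about 8 in all and at most 12, crops included, and the job is handed in when it is done.

Besides the shell and the picture viewer there is one more tool, called after "Call:" by a JSON object that holds its "fn" and its "kwargs", one argument or row to a line. carry_out: Moves the arm, as the interface text tells. Its arguments: {"type":"object","properties":{"moves":{"type":"array","items":{"type":"object","properties":{"dx":{"type":"number"},"dy":{"type":"number"},"dz":{"type":"number"},"twist":{"type":"number"}}}},"grip":{"type":"number"}},"required":["moves"]}

```bash
mkdir -p pics
cat > h.py <<'E'
from cell import *
import numpy as np, cv2
def world(name, depth):
    c=camera_info(name); h,w=depth.shape
    uv=np.stack(np.meshgrid(np.arange(w),np.arange(h)),-1).reshape(-1,1,2).astype(np.float64)
    n=cv2.undistortPoints(uv,np.array(c["mtx"]),np.array(c["dist_coeffs"])).reshape(h,w,2)
    P=np.dstack([n,np.ones((h,w))])*depth[...,None]
    return (P-np.array(c["t"]))@np.array(c["R"])
def snap(name,tag):
    p,d=read_camera(name); cv2.imwrite(f"pics/{tag}.png",p[...,::-1]); np.savez(f"pics/{tag}.npz",p=p,d=d,W=world(name,d)); return p,d
E
python3 - <<'E'
from h import *
snap("scene","s0");snap("top","t0")
a=cv2.imread("pics/s0.png");b=cv2.imread("pics/t0.png")
cv2.imwrite("pics/both0.png",cv2.resize(a,(800,600)));cv2.imwrite("pics/top0.png",cv2.resize(b,(800,600)))
for n in("scene","top"):
    c=camera_info(n);print(n,-np.array(c["R"]).T@c["t"])
print(state())
E
```

```text
scene [ 871.62344874 -375.60346806  743.74286425]
top [490.45586438 -24.94698901 801.38368998]
{'t': 0.1, 'joints': array([ 1.05236656e+00,  4.91483213e-01,  1.55943583e+00, -2.71704873e-05,
        1.09167667e+00, -1.05635334e-01]), 'qvel': array([-6.74478862e-04, -2.20314917e-03, -2.60598479e-03, -7.79765815e-05,
       -1.78954724e-04, -4.58023278e-04]), 'tau': array([ 3.73637871e-03, -6.13622618e+01, -2.58615392e+01,  6.93894457e-02,
        4.69638035e-02, -9.34253967e-05]), 'eef_pos': array([250.62098619, 572.29621215, 214.11386441]), 'tcp_rot': array([-3.14059265e+00, -8.17972139e-05,  2.72881072e+00]), 'ft_force': array([ 0.21047421, -1.24127864, -1.422978  ]), 'moment': array([ 0.00563184, -0.0539016 ,  0.02209938]), 'opening': 0.9999655663777638}
```

View pics/both0.png

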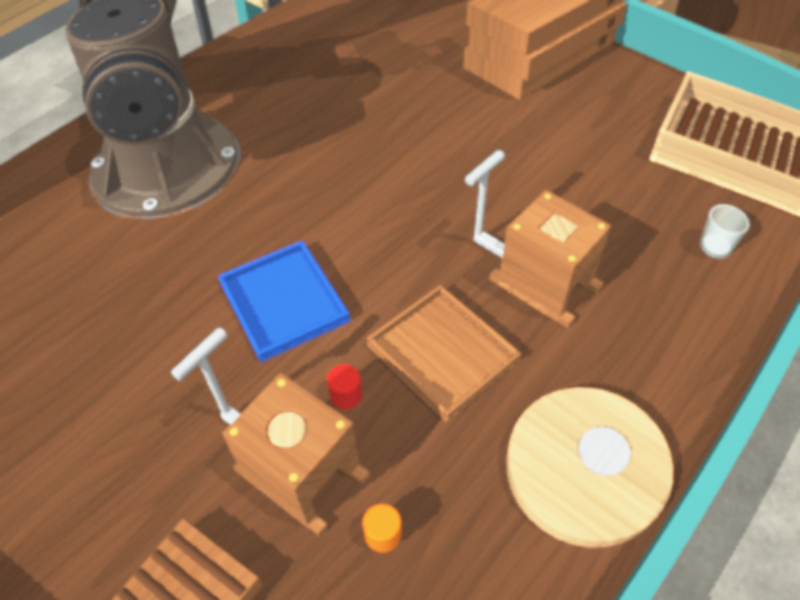

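View pics/top0.png

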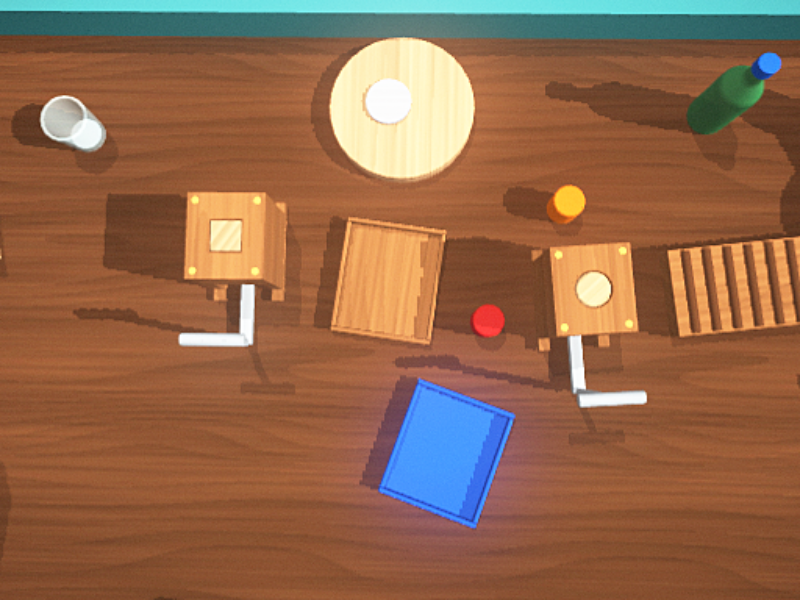

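Top view, 800-px scale: the round light-wood plug is flush in the right block at (594,289), with its T-handle bar at (580–646,398). The square plug at (226,236) is in the left block and stays untouched. The red (488,321) and orange (568,204) cylinders and the blue tray (447,452) are decoys, and the wooden tray is at (388,280). I'll measure these and confirm in one crop.

Run:
```python
from h import *
z=np.load("pics/t0.npz");W=z["W"];p=z["p"].astype(int);s=np.load("pics/s0.npz");Ws=s["W"];ps=s["p"].astype(int)
yy,xx=np.mgrid[:384,:512]
def reg(u0,u1,v0,v1):
    m=np.zeros((384,512),bool);m[int(v0*.64):int(v1*.64),int(u0*.64):int(u1*.64)]=1;return m
def rect(X): 
    (c,sz,a)=cv2.minAreaRect(X[:,:2].astype(np.float32));return np.round(c,1),np.round(sz,1),round(a,2)
# block top
m=reg(535,650,230,350)&(abs(W[...,2]-116)<6);print("block",rect(W[m]),np.median(W[m][:,2]))
# plug: lighter colour
print("plugcol",p[185,380],"blockcol",p[200,362])
m2=reg(570,620,265,315)&(p[...,2]>(p[185,380][2]+p[200,362][2])/2)
X=W[m2];print("plug top",(X.min(0)+X.max(0))/2,np.ptp(X,axis=0),np.median(X[:,2]))
# handle bar
for nm,WW,r in(("top",W,reg(565,660,380,420)),("scene",Ws,reg(165,235,320,385))):
    m=r&(WW[...,2]>130)&(WW[...,2]<170);X=WW[m];print(nm,"bar",rect(X),m.sum(),X[:,2].max(),np.median(X[:,2]), cv2.boxPoints(cv2.minAreaRect(X[:,:2].astype(np.float32))).round(1).tolist())
for nm,WW,r in(("top",W,reg(325,450,212,350)),("scene",Ws,reg(360,530,280,425))):
    m=r&(WW[...,2]>15)&(WW[...,2]<26);print(nm,"tray rim",rect(WW[m]))
    m=r&(WW[...,2]>3)&(WW[...,2]<26);X=WW[m];print(rect(X),np.median(X[:,2]))
m=reg(190,360,360,520)&(abs(Ws[...,2]-116)<5);print("block scene",rect(Ws[m]))
m=reg(263,312,405,455)&(ps[...,2]>115)&(abs(Ws[...,2]-116)<5);X=Ws[m];print("plug scene",X.mean(0),np.ptp(X,axis=0),ps[275,184],ps[280,165])
c=cv2.resize(cv2.imread("pics/t0.png")[140:275,330:430],None,fx=4,fy=4,interpolation=cv2.INTER_CUBIC);cv2.imwrite("pics/c1.png",c)
```

```text
block (array([ 571. , -222.3]), array([100.2,  91. ]), 4.33) 114.8489629180833
plugcol [255 245 194] blockcol [240 164  95]
plug top [ 539.80622315 -133.15040416  456.22367398] [ 98.70071754 216.4068303  690.32003201] 114.99618441087746
top bar (array([ 451.6, -231.8]), array([13.9, 70.4]), 4.7) 375 153.78168037130033 149.37899279387415 [[441.79998779296875, -197.3000030517578], [447.6000061035156, -267.5], [461.3999938964844, -266.3999938964844], [455.6000061035156, -196.1999969482422]]
scene bar (array([ 453. , -231.6]), array([15.3, 69.6]), 3.57) 376 153.97013580478688 149.62600619919903 [[443.20001220703125, -197.3000030517578], [447.5, -266.79998779296875], [462.79998779296875, -265.79998779296875], [458.3999938964844, -196.39999389648438]]
top tray rim (array([589.7,  12.7]), array([129.9, 150.4]), 82.8)
(array([587.4,  16.1]), array([146.5, 164.2]), 86.93) 5.4488128597878465
scene tray rim (array([591.3,  21.6]), array([205.4, 220.1]), 34.82)
(array([592. ,  23.3]), array([209.8, 230.8]), 36.15) 6.115587894652121
block scene (array([ 535.9, -223.5]), array([174.3,  91.8]), 4.21)
plug scene [ 572.03647162 -222.06166007  115.4056852 ] [40.20162665 40.27182592  7.39383171] [247 235 181] [220 149  94]
```

View pics/c1.png

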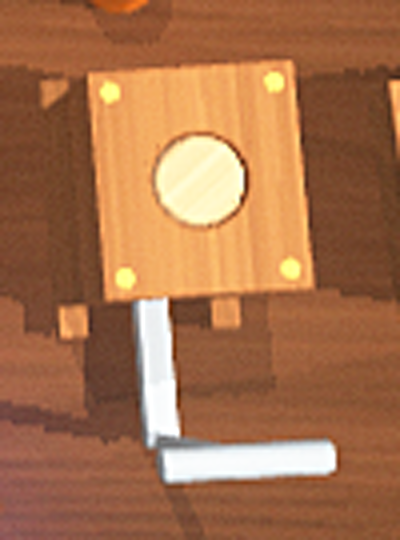

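Geometry agrees with the spec:
- Round block centre is (571.5, -222.3), top about 115.
- Handle is (452, -231.7), bar 70 × 14 mm, top at 153. That puts it 120 mm from the pocket with a heading of 4.5°.
- Wooden tray is (589.7, 12.7), 150 × 130 mm, long side roughly along world x.

The crop confirms it: the plug at crop (200,180) is round, and the handle bar at (250,460) belongs to its block. I'm moving now.

```bash
cat > go.py <<'E'
import sys,numpy as np
from cell import state
from scipy.spatial.transform import Rotation as Ro
x,y,z,yaw=map(float,sys.argv[1:5]);s=state()
R=Ro.from_euler("xyz",s["tcp_rot"]).as_matrix()
d=R.T@(np.array([x,y,z])-s["eef_pos"])
cy=np.degrees(s["tcp_rot"][2]);tw=-((yaw-cy+180)%360-180)
print("t",round(s["t"],2),"pos",s["eef_pos"].round(1),"rpy",np.degrees(s["tcp_rot"]).round(2),"F",s["ft_force"].round(1),"op",round(s["opening"],3))
print("d(m)",(d/1000).round(4),"twist",tw.round(2))
E
echo
```

```text
(no output)
```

Call:
{"fn": "carry_out", "kwargs": {
  "moves": [
    {"dx":-0.39,"dy":-0.268,"dz":-0.016,"twist":8},
    {"dx":-0.39,"dy":-0.268,"dz":-0.016,"twist":16},
    {"dx":-0.39,"dy":-0.268,"dz":-0.016,"twist":24},
    {"dx":-0.39,"dy":-0.268,"dz":-0.016,"twist":32},
    {"dx":-0.39,"dy":-0.268,"dz":-0.016,"twist":40}
  ]
}}

```text
t: 0.6
eef_pos: [383.1, 358.5, 223.0]
tcp_rot: [-3.141, 0.0, 2.025]
ft_force: [0.3, 0.1, 0.1]
opening: 1.0
```

```bash
python3 go.py 520 0 220 94.5
```

```text
t 0.6 pos [383.1 358.5 223. ] rpy [-179.99    0.    116.04] F [0.3 0.1 0.1] op 1.0
d(m) [-0.3822 -0.0344  0.0031] twist 21.54
```

Call:
{"fn": "carry_out", "kwargs": {
  "moves": [
    {"dx":-0.382,"dy":-0.034,"dz":0.0,"twist":8},
    {"dx":-0.382,"dy":-0.034,"dz":0.0,"twist":16},
    {"dx":-0.382,"dy":-0.034,"dz":0.0,"twist":21.5},
    {"dx":-0.382,"dy":-0.034,"dz":0.0,"twist":21.5},
    {"dx":-0.382,"dy":-0.034,"dz":0.0,"twist":21.5}
  ]
}}

```text
t: 1.1
eef_pos: [473.5, 125.3, 223.1]
tcp_rot: [-3.142, -0.0, 1.655]
ft_force: [0.5, 0.2, 0.1]
opening: 1.001
```

```bash
python3 go.py 452 -231.7 215 94.5
```

```text
t 1.1 pos [473.5 125.3 223.1] rpy [-1.800e+02 -1.000e-02  9.484e+01] F [0.5 0.2 0.1] op 1.001
d(m) [-0.3539 -0.0516  0.008 ] twist 0.34
```

Call:
{"fn": "carry_out", "kwargs": {
  "moves": [
    {"dx":-0.354,"dy":-0.052,"dz":0.008},
    {"dx":-0.354,"dy":-0.052,"dz":0.008},
    {"dx":-0.354,"dy":-0.052,"dz":0.008},
    {"dx":-0.354,"dy":-0.052,"dz":0.008},
    {"dx":-0.354,"dy":-0.052,"dz":0.008}
  ]
}}

```text
schema error: expected keys dx, dy, dz, twist
```

```bash
python3 go.py 452 -231.7 200 94.5
```

```text
t 1.1 pos [473.5 125.3 223.1] rpy [-1.800e+02 -1.000e-02  9.484e+01] F [0.5 0.2 0.1] op 1.001
d(m) [-0.3539 -0.0516  0.023 ] twist 0.34
```

Call:
{"fn": "carry_out", "kwargs": {
  "moves": [
    {"dx":-0.354,"dy":-0.052,"dz":0.008,"twist":0.3},
    {"dx":-0.354,"dy":-0.052,"dz":0.008,"twist":0.3},
    {"dx":-0.354,"dy":-0.052,"dz":0.008,"twist":0.3},
    {"dx":-0.354,"dy":-0.052,"dz":0.008,"twist":0.3},
    {"dx":-0.354,"dy":-0.052,"dz":0.008,"twist":0.3}
  ]
}}

```text
t: 1.6
eef_pos: [457.3, -124.1, 217.4]
tcp_rot: [-3.142, -0.0, 1.65]
ft_force: [1.1, 0.3, 0.4]
opening: 1.003
```

```bash
python3 go.py 452 -231.7 200 94.5
```

```text
t 1.6 pos [ 457.3 -124.1  217.4] rpy [-1.800e+02 -1.000e-02  9.455e+01] F [1.1 0.3 0.4] op 1.003
d(m) [-0.1068 -0.0138  0.0174] twist 0.05
```

Call:
{"fn": "carry_out", "kwargs": {
  "moves": [
    {"dx":-0.106,"dy":-0.014,"dz":0.005,"twist":0},
    {"dx":-0.106,"dy":-0.014,"dz":0.017,"twist":0},
    {"dx":-0.106,"dy":-0.014,"dz":0.017,"twist":0},
    {"dx":-0.106,"dy":-0.014,"dz":0.017,"twist":0},
    {"dx":-0.106,"dy":-0.014,"dz":0.017,"twist":0}
  ]
}}

```text
t: 2.1
eef_pos: [452.3, -228.0, 200.4]
tcp_rot: [-3.141, -0.001, 1.65]
ft_force: [0.8, 0.2, 0.6]
opening: 0.999
```

```bash
python3 go.py 452 -231.7 127 94.5
```

```text
t 2.1 pos [ 452.3 -228.   200.4] rpy [-1.7998e+02 -4.0000e-02  9.4550e+01] F [0.8 0.2 0.6] op 0.999
d(m) [-0.0037 -0.0005  0.0734] twist 0.05
```

Call:
{"fn": "carry_out", "kwargs": {
  "moves": [
    {"dx":-0.003,"dy":0.0,"dz":0.025,"twist":0},
    {"dx":-0.003,"dy":0.0,"dz":0.05,"twist":0},
    {"dx":-0.003,"dy":0.0,"dz":0.073,"twist":0},
    {"dx":-0.003,"dy":0.0,"dz":0.073,"twist":0},
    {"dx":-0.003,"dy":0.0,"dz":0.073,"twist":0}
  ]
}}

```text
t: 2.6
eef_pos: [453.1, -230.9, 128.2]
tcp_rot: [3.142, -0.0, 1.652]
ft_force: [-0.1, 0.1, -0.2]
opening: 1.003
```

Call:
{"fn": "carry_out", "kwargs": {
  "moves": [
    {"dx":0,"dy":0.0,"dz":0,"twist":0},
    {"dx":0,"dy":0.0,"dz":0,"twist":0},
    {"dx":0,"dy":0.0,"dz":0,"twist":0},
    {"dx":0,"dy":0.0,"dz":0,"twist":0},
    {"dx":0,"dy":0.0,"dz":0,"twist":0}
  ],
  "grip": 0.0
}}

```text
t: 3.1
eef_pos: [452.6, -232.0, 127.7]
tcp_rot: [3.141, 0.0, 1.65]
ft_force: [0.2, 0.1, -0.5]
opening: 0.638
```

```bash
python3 go.py 452 -231.7 165 94.5
```

```text
t 3.1 pos [ 452.6 -232.   127.7] rpy [1.7998e+02 1.0000e-02 9.4540e+01] F [ 0.2  0.1 -0.5] op 0.638
d(m) [ 0.0003 -0.0006 -0.0373] twist 0.04
```

Fingers are slow, so I'll keep closing.

Call:
{"fn": "carry_out", "kwargs": {
  "moves": [
    {"dx":0,"dy":0.0,"dz":0,"twist":0},
    {"dx":0,"dy":0.0,"dz":0,"twist":0},
    {"dx":0,"dy":0.0,"dz":0,"twist":0},
    {"dx":0,"dy":0.0,"dz":0,"twist":0},
    {"dx":0,"dy":0.0,"dz":0,"twist":0}
  ]
}}

```text
t: 3.6
eef_pos: [452.6, -231.9, 127.4]
tcp_rot: [3.142, -0.0, 1.65]
ft_force: [-0.7, -0.3, 0.5]
opening: 0.215
```

Call:
{"fn": "carry_out", "kwargs": {
  "moves": [
    {"dx":0,"dy":0.0,"dz":0,"twist":0},
    {"dx":0,"dy":0.0,"dz":0,"twist":0},
    {"dx":0,"dy":0.0,"dz":0,"twist":0},
    {"dx":0,"dy":0.0,"dz":0,"twist":0},
    {"dx":0,"dy":0.0,"dz":0,"twist":0}
  ]
}}

```text
t: 4.1
eef_pos: [451.2, -231.9, 127.3]
tcp_rot: [-3.139, -0.001, 1.651]
ft_force: [-8.9, -3.0, 3.7]
opening: 0.14
```

Gripped: an opening of 0.14 is about 13.4 mm, matching the 14 mm bar. Now a slow lift.

Call:
{"fn": "carry_out", "kwargs": {
  "moves": [
    {"dx":0,"dy":-0.0005,"dz":-0.004,"twist":0},
    {"dx":0,"dy":-0.001,"dz":-0.008,"twist":0},
    {"dx":0,"dy":-0.001,"dz":-0.012,"twist":0},
    {"dx":0,"dy":-0.001,"dz":-0.016,"twist":0},
    {"dx":0,"dy":-0.001,"dz":-0.02,"twist":0}
  ]
}}

```text
t: 4.6
eef_pos: [451.2, -231.9, 147.5]
tcp_rot: [-3.14, -0.001, 1.65]
ft_force: [-3.7, -3.6, -9.2]
opening: 0.141
```

Call:
{"fn": "carry_out", "kwargs": {
  "moves": [
    {"dx":0,"dy":0,"dz":-0.004,"twist":0},
    {"dx":0,"dy":0,"dz":-0.008,"twist":0},
    {"dx":0,"dy":0,"dz":-0.012,"twist":0},
    {"dx":0,"dy":0,"dz":-0.015,"twist":0},
    {"dx":0,"dy":0,"dz":-0.015,"twist":0}
  ]
}}

```text
t: 5.1
eef_pos: [451.2, -231.9, 163.0]
tcp_rot: [-3.141, -0.0, 1.65]
ft_force: [-7.5, -3.5, -2.0]
opening: 0.138
```

Call:
{"fn": "carry_out", "kwargs": {
  "moves": [
    {"dx":0,"dy":0,"dz":-0.001,"twist":0},
    {"dx":0,"dy":0,"dz":-0.002,"twist":0},
    {"dx":0,"dy":0,"dz":-0.002,"twist":0}
  ]
}}

```text
t: 5.4
eef_pos: [451.2, -231.9, 164.6]
tcp_rot: [-3.141, -0.0, 1.65]
ft_force: [-4.3, -3.1, -6.4]
opening: 0.141
```

Run:
```python
from h import *
snap("scene","s1")
z=np.load("pics/s1.npz");W=z["W"];p=z["p"].astype(int)
r=(np.hypot(W[...,0]-571.5,W[...,1]+222.3)<32)&(W[...,2]>140)&(W[...,2]<165);X=W[r];print(r.sum(),np.median(X[:,2]),(X.min(0)+X.max(0))/2,np.ptp(X,axis=0))
cv2.imwrite("pics/s1c.png",cv2.resize(z["p"][160:370,40:320,::-1],None,fx=2.5,fy=2.5))
```

```text
556 151.47767411416947 [ 571.89918371 -221.30161839  147.55494668] [39.72302464 39.94250489 14.85772664]
```

View pics/s1c.png

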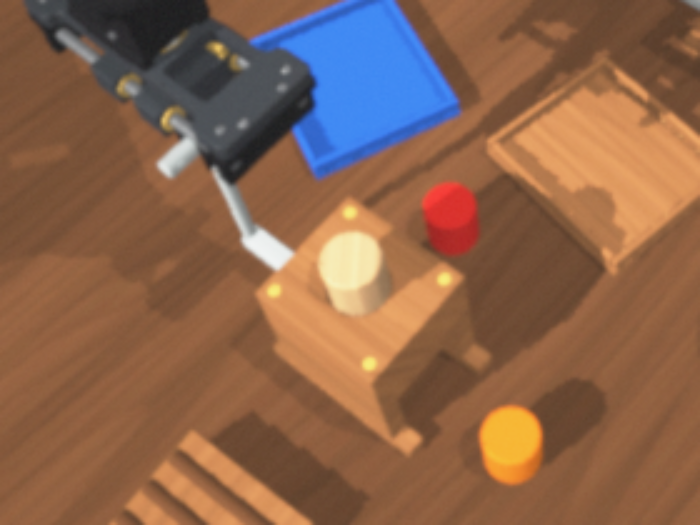

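The picture shows the plug standing proud of the block (crop ≈(352,270)) with its top at about 152 mm, so it is about 36–37 mm out. Next I release the bar, rise and go to the plug.

Call:
{"fn": "carry_out", "kwargs": {
  "moves": [
    {"dx":0,"dy":0,"dz":0,"twist":0},
    {"dx":0,"dy":0,"dz":0,"twist":0},
    {"dx":0,"dy":0,"dz":0,"twist":0},
    {"dx":0,"dy":0,"dz":0,"twist":0},
    {"dx":0,"dy":0,"dz":0,"twist":0}
  ],
  "grip": 0.08
}}

```text
t: 5.95
eef_pos: [451.8, -232.0, 164.7]
tcp_rot: [3.141, 0.0, 1.65]
ft_force: [-0.1, -0.3, 0.7]
opening: 0.504
```

Call:
{"fn": "carry_out", "kwargs": {
  "moves": [
    {"dx":0,"dy":0,"dz":-0.01,"twist":0},
    {"dx":0,"dy":0,"dz":-0.03,"twist":0},
    {"dx":0,"dy":0,"dz":-0.05,"twist":0},
    {"dx":0,"dy":0,"dz":-0.06,"twist":0},
    {"dx":0,"dy":0,"dz":-0.06,"twist":0}
  ]
}}

```text
t: 6.45
eef_pos: [452.0, -232.3, 225.9]
tcp_rot: [3.139, 0.002, 1.65]
ft_force: [-0.1, 0.2, 0.6]
opening: 0.834
```

```bash
python3 go.py 571.8 -221.8 225 94.5
```

```text
t 6.45 pos [ 452.  -232.3  225.9] rpy [1.7988e+02 9.0000e-02 9.4550e+01] F [-0.1  0.2  0.6] op 0.834
d(m) [0.0009 0.1202 0.0011] twist 0.05
```

Call:
{"fn": "carry_out", "kwargs": {
  "moves": [
    {"dx":0.001,"dy":0.04,"dz":0,"twist":0},
    {"dx":0.001,"dy":0.08,"dz":0,"twist":0},
    {"dx":0.001,"dy":0.12,"dz":0,"twist":0},
    {"dx":0.001,"dy":0.12,"dz":0,"twist":0},
    {"dx":0.001,"dy":0.12,"dz":0,"twist":0}
  ]
}}

```text
t: 6.95
eef_pos: [571.1, -221.0, 222.9]
tcp_rot: [-3.14, -0.001, 1.651]
ft_force: [0.1, -0.4, 0.7]
opening: 0.838
```

```bash
python3 - <<'E'
from h import *
snap("scene","s2")
W=np.load("pics/s2.npz")["W"]
r=(np.hypot(W[...,0]-571.5,W[...,1]+222.3)<26)&(W[...,2]>148)&(W[...,2]<158);X=W[r];print(r.sum(),np.median(X[:,2]),(X.min(0)+X.max(0))/2,np.ptp(X,axis=0))
r=(np.hypot(W[...,0]-452,W[...,1]+231.7)<40)&(W[...,2]>150);X=W[r];print("bar top",X[:,2].max(),len(X))
E
python3 go.py 571.8 -221.8 123 94.5
```

```text
477 151.7761844722562 [ 571.83020789 -221.16733272  151.37229863] [39.82172714 40.00752283  6.63908594]
bar top 558.1533733561673 994
t 7.0 pos [ 570.5 -221.2  223.4] rpy [-1.799e+02 -6.000e-02  9.457e+01] F [ 0.7  0.7 -0.2] op 0.841
d(m) [-0.0008  0.0014  0.1003] twist 0.07
```

Call:
{"fn": "carry_out", "kwargs": {
  "moves": [
    {"dx":-0.0005,"dy":0.001,"dz":0.03,"twist":0},
    {"dx":-0.0005,"dy":0.001,"dz":0.06,"twist":0},
    {"dx":-0.0005,"dy":0.001,"dz":0.085,"twist":0},
    {"dx":-0.0005,"dy":0.001,"dz":0.1,"twist":0},
    {"dx":-0.0005,"dy":0.001,"dz":0.1,"twist":0}
  ]
}}

```text
t: 7.5
eef_pos: [570.4, -221.7, 122.7]
tcp_rot: [-3.138, -0.002, 1.649]
ft_force: [-0.4, 0.0, 0.3]
opening: 0.84
```

Call:
{"fn": "carry_out", "kwargs": {
  "moves": [
    {"dx":0,"dy":0.0,"dz":0,"twist":0},
    {"dx":0,"dy":0.0,"dz":0,"twist":0},
    {"dx":0,"dy":0.0,"dz":0,"twist":0},
    {"dx":0,"dy":0.0,"dz":0,"twist":0},
    {"dx":0,"dy":0.0,"dz":0,"twist":0}
  ],
  "grip": 0.02
}}

```text
t: 8.0
eef_pos: [572.3, -221.9, 124.9]
tcp_rot: [3.141, 0.0, 1.65]
ft_force: [-0.8, 0.5, -0.1]
opening: 0.474
```

Call:
{"fn": "carry_out", "kwargs": {
  "moves": [
    {"dx":0,"dy":0.0,"dz":0,"twist":0},
    {"dx":0,"dy":0.0,"dz":0,"twist":0},
    {"dx":0,"dy":0.0,"dz":0,"twist":0},
    {"dx":0,"dy":0.0,"dz":0,"twist":0}
  ]
}}

```text
t: 8.4
eef_pos: [572.0, -222.0, 124.7]
tcp_rot: [-3.141, -0.0, 1.65]
ft_force: [-4.0, -0.4, 5.2]
opening: 0.415
```

```bash
python3 go.py 571.8 -221.8 123 94.5
```

```text
t 8.4 pos [ 572.  -222.   124.7] rpy [-179.98   -0.     94.55] F [-4.  -0.4  5.2] op 0.415
d(m) [ 0.0002 -0.0002  0.0017] twist 0.05
```

Plug is gripped at 39.5 mm, and its bottom is about 16.5 mm below the TCP. Lifting straight up.

Call:
{"fn": "carry_out", "kwargs": {
  "moves": [
    {"dx":0,"dy":0.0,"dz":-0.01,"twist":0},
    {"dx":0,"dy":0.0,"dz":-0.025,"twist":0},
    {"dx":0,"dy":0.0,"dz":-0.045,"twist":0},
    {"dx":0,"dy":0.0,"dz":-0.07,"twist":0},
    {"dx":0,"dy":0.0,"dz":-0.07,"twist":0}
  ]
}}

```text
t: 8.9
eef_pos: [573.6, -222.3, 197.9]
tcp_rot: [3.136, 0.003, 1.65]
ft_force: [1.0, -0.1, -0.3]
opening: 0.411
```

```bash
python3 go.py 590 12.5 170 94.5
```

```text
t 8.9 pos [ 573.6 -222.3  197.9] rpy [1.7971e+02 1.5000e-01 9.4550e+01] F [ 1.  -0.1 -0.3] op 0.411
d(m) [0.2329 0.0348 0.0275] twist 0.05
```

Call:
{"fn": "carry_out", "kwargs": {
  "moves": [
    {"dx":0.045,"dy":0.007,"dz":0,"twist":0},
    {"dx":0.09,"dy":0.0135,"dz":0,"twist":0},
    {"dx":0.135,"dy":0.02,"dz":0,"twist":0},
    {"dx":0.18,"dy":0.027,"dz":0,"twist":0},
    {"dx":0.215,"dy":0.032,"dz":0,"twist":0}
  ]
}}

```text
t: 9.4
eef_pos: [586.9, -2.5, 193.9]
tcp_rot: [-3.141, -0.001, 1.651]
ft_force: [0.5, -0.1, -1.3]
opening: 0.414
```

Call:
{"fn": "carry_out", "kwargs": {
  "moves": [
    {"dx":0.018,"dy":0.003,"dz":0.02,"twist":0},
    {"dx":0.018,"dy":0.003,"dz":0.04,"twist":0},
    {"dx":0.018,"dy":0.003,"dz":0.06,"twist":0},
    {"dx":0.018,"dy":0.003,"dz":0.06,"twist":0}
  ]
}}

```text
t: 9.8
eef_pos: [587.4, 13.6, 131.8]
tcp_rot: [-3.137, -0.001, 1.651]
ft_force: [0.7, 0.1, -0.5]
opening: 0.412
```

```bash
python3 - <<'E'
from h import *
snap("scene","s3")
z=np.load("pics/s3.npz")
cv2.imwrite("pics/s3c.png",cv2.resize(z["p"][60:300,140:420,::-1],None,fx=2.3,fy=2.3))
E
python3 go.py 590 12.5 23 94.5
```

```text
t 9.85 pos [588.1  13.4 133.4] rpy [-1.7986e+02 -4.0000e-02  9.4550e+01] F [-0.2  0.4 -0.7] op 0.409
d(m) [-0.0011  0.0021  0.1104] twist 0.05
```

View pics/s3c.png

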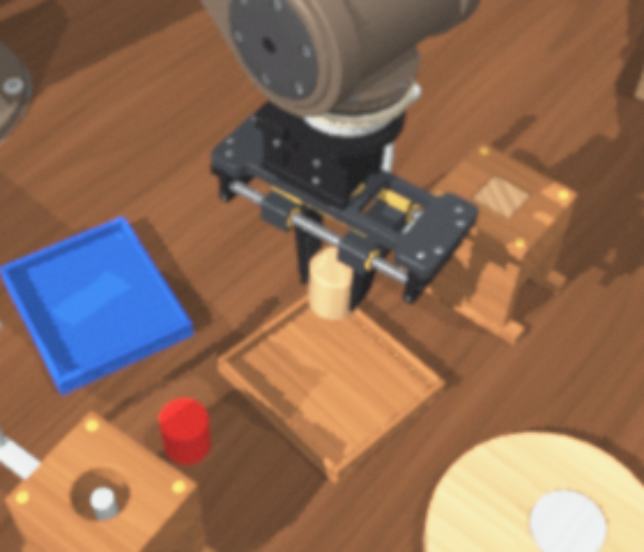

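The plug hangs upright in the jaws at crop (332,285) above the tray, and the empty pocket with its rod is at (100,497). The gripper is clear of the square block at (500,195). Descending.

Call:
{"fn": "carry_out", "kwargs": {
  "moves": [
    {"dx":-0.001,"dy":0.002,"dz":0.025,"twist":0},
    {"dx":-0.001,"dy":0.002,"dz":0.05,"twist":0},
    {"dx":-0.001,"dy":0.002,"dz":0.075,"twist":0},
    {"dx":-0.001,"dy":0.002,"dz":0.095,"twist":0},
    {"dx":-0.001,"dy":0.002,"dz":0.095,"twist":0}
  ]
}}

```text
t: 10.35
eef_pos: [590.1, 12.2, 38.2]
tcp_rot: [-3.139, -0.001, 1.65]
ft_force: [-0.5, -0.4, -0.4]
opening: 0.412
```

```bash
python3 - <<'E'
from h import *
snap("scene","s4")
W=np.load("pics/s4.npz")["W"]; s=state(); print(s["eef_pos"])
x,y=s["eef_pos"][:2]
r=(np.hypot(W[...,0]-x,W[...,1]-y)<22)&(W[...,2]<75);X=W[r]
h=np.histogram(X[:,2],bins=np.arange(0,76,3));print(list(zip(h[1].astype(int),h[0])))
E
python3 go.py 590 12.5 23 94.5
```

```text
[590.77491217  12.14040906  39.60252571]
[(np.int64(0), np.int64(7)), (np.int64(3), np.int64(80)), (np.int64(6), np.int64(42)), (np.int64(9), np.int64(1)), (np.int64(12), np.int64(0)), (np.int64(15), np.int64(0)), (np.int64(18), np.int64(0)), (np.int64(21), np.int64(9)), (np.int64(24), np.int64(13)), (np.int64(27), np.int64(12)), (np.int64(30), np.int64(14)), (np.int64(33), np.int64(15)), (np.int64(36), np.int64(15)), (np.int64(39), np.int64(15)), (np.int64(42), np.int64(16)), (np.int64(45), np.int64(14)), (np.int64(48), np.int64(16)), (np.int64(51), np.int64(12)), (np.int64(54), np.int64(14)), (np.int64(57), np.int64(19)), (np.int64(60), np.int64(21)), (np.int64(63), np.int64(126)), (np.int64(66), np.int64(46)), (np.int64(69), np.int64(3)), (np.int64(72), np.int64(4))]
t 10.4 pos [590.8  12.1  39.6] rpy [-1.7996e+02 -2.0000e-02  9.4530e+01] F [0.7 0.8 0.1] op 0.411
d(m) [ 0.0004 -0.0007  0.0166] twist 0.03
```

Plug bottom is at about 22 mm, so the floor is about 16 mm further down.

Call:
{"fn": "carry_out", "kwargs": {
  "moves": [
    {"dx":0,"dy":0,"dz":0.006,"twist":0},
    {"dx":0,"dy":0,"dz":0.011,"twist":0},
    {"dx":0,"dy":0,"dz":0.014,"twist":0},
    {"dx":0,"dy":0,"dz":0.0155,"twist":0},
    {"dx":0,"dy":0,"dz":0.0155,"twist":0}
  ]
}}

```text
t: 10.9
eef_pos: [590.7, 12.3, 24.0]
tcp_rot: [3.142, -0.0, 1.65]
ft_force: [-0.3, 0.5, -0.4]
opening: 0.412
```

```bash
python3 go.py 590 12.5 23 94.5
```

```text
t 10.9 pos [590.7  12.3  24. ] rpy [180.    -0.    94.55] F [-0.3  0.5 -0.4] op 0.412
d(m) [ 0.0002 -0.0007  0.001 ] twist 0.05
```

No contact yet, so 0.5 mm steps until the force shows.

Call:
{"fn": "carry_out", "kwargs": {
  "moves": [
    {"dx":0,"dy":0,"dz":0.0005,"twist":0},
    {"dx":0,"dy":0,"dz":0.001,"twist":0},
    {"dx":0,"dy":0,"dz":0.001,"twist":0}
  ]
}}

```text
t: 11.2
eef_pos: [590.7, 12.3, 23.0]
tcp_rot: [3.141, -0.0, 1.65]
ft_force: [0.5, -0.2, -2.0]
opening: 0.416
```

Call:
{"fn": "carry_out", "kwargs": {
  "moves": [
    {"dx":0,"dy":0,"dz":0.0005,"twist":0},
    {"dx":0,"dy":0,"dz":0.001,"twist":0},
    {"dx":0,"dy":0,"dz":0.001,"twist":0}
  ]
}}

```text
t: 11.5
eef_pos: [590.8, 12.3, 22.6]
tcp_rot: [3.141, 0.0, 1.65]
ft_force: [-2.1, -0.0, 7.3]
opening: 0.414
```

Contact (7 N). Opening gently to 70 mm, which stays inside the tray walls.

Call:
{"fn": "carry_out", "kwargs": {
  "moves": [
    {"dx":0,"dy":0,"dz":0,"twist":0},
    {"dx":0,"dy":0,"dz":0,"twist":0},
    {"dx":0,"dy":0,"dz":0,"twist":0},
    {"dx":0,"dy":0,"dz":0,"twist":0},
    {"dx":0,"dy":0,"dz":0,"twist":0}
  ],
  "grip": 0.07
}}

```text
t: 12.0
eef_pos: [590.7, 12.3, 21.9]
tcp_rot: [-3.142, -0.0, 1.65]
ft_force: [-0.2, 0.5, 0.7]
opening: 0.723
```

Call:
{"fn": "carry_out", "kwargs": {
  "moves": [
    {"dx":0,"dy":0,"dz":-0.01,"twist":0},
    {"dx":0,"dy":0,"dz":-0.03,"twist":0},
    {"dx":0,"dy":0,"dz":-0.06,"twist":0},
    {"dx":0,"dy":0,"dz":-0.1,"twist":0},
    {"dx":0,"dy":0,"dz":-0.14,"twist":0}
  ]
}}

```text
t: 12.5
eef_pos: [590.4, 12.3, 164.0]
tcp_rot: [-3.141, -0.0, 1.65]
ft_force: [0.9, 0.2, 0.5]
opening: 0.74
```

Call:
{"fn": "carry_out", "kwargs": {
  "moves": [
    {"dx":0,"dy":0,"dz":-0.03,"twist":0},
    {"dx":0,"dy":0,"dz":-0.06,"twist":0},
    {"dx":0,"dy":0,"dz":-0.06,"twist":0},
    {"dx":0,"dy":0,"dz":-0.06,"twist":0}
  ]
}}

```text
t: 12.9
eef_pos: [590.6, 12.3, 222.8]
tcp_rot: [3.14, 0.0, 1.65]
ft_force: [-0.8, -0.3, -0.2]
opening: 0.737
```

Run:
```python
from h import *
snap("scene","s5")
z=np.load("pics/s5.npz");W=z["W"]
r=(np.hypot(W[...,0]-590,W[...,1]-12)<30)&(W[...,2]>45)&(W[...,2]<55);X=W[r];print(r.sum(),np.median(X[:,2]),(X.min(0)+X.max(0))/2,np.ptp(X,axis=0))
cv2.imwrite("pics/s5b.png",cv2.resize(z["p"][...,::-1],(800,600)))
print(state()["ft_force"],state()["eef_pos"])
```

```text
292 49.27484376826749 [591.26364106  12.09365989  49.3745764 ] [39.15045884 40.05356306  8.56559301]
[ 0.03562212 -0.22980636  0.7405947 ] [590.27222217  12.340361   221.81257117]
```

View pics/s5b.png

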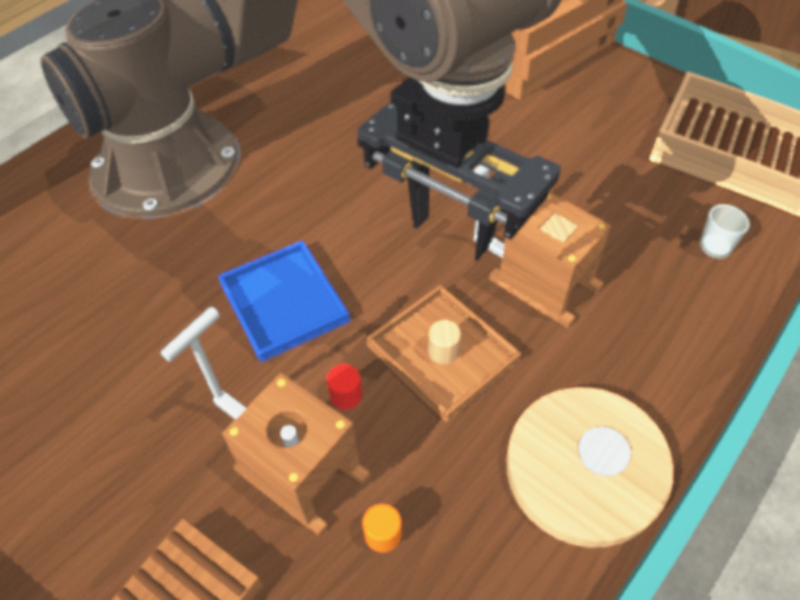

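The plug stands upright in the wooden tray at (444,342), with its top at about 49–50 mm. The pocket at (286,432) is empty with the knockout raised, the square plug at (558,228) is still flush, and the gripper is clear. Handing in.

```bash
python3 -c "
from cell import *
print(job_done())"
```

```text
the job is handed in; nothing more can be done
None
```

The round plug is out of its pocket and stands upright in the wooden tray. I gripped the round block's T-handle and raised it about 37 mm. I then took the plug, set it down until the floor pushed back with about 7 N, released it and moved the gripper well clear.

- **Plug:** the last depth check put its centre at (591, 12), within about 2 mm of the tray's middle. Its top reads about 49 mm, against 50 mm expected for a plug standing on the tray floor.
- **Other items:** the square block's knockout was never approached, and its plug still looks flush. The red and orange cylinders and the blue tray look unmoved.
- **Force and time:** forces stayed around 10 N or less in every reading, and the job took about 13 s of the 48 s allowed.
- **Failed checks:** one move call was refused for missing `twist` values and I resent it. A check of the raised bar's height gave no useful number because the gripper was in view. I judged the lift from the plug's height (about 36 mm out of the pocket) and the tool's travel.

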